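Set the overload stop of the bench scale

ROBOT

A 6-joint arm with a two-finger parallel gripper is mounted at the origin on the work surface. World frame = base frame: x ahead of the robot, y to its left, z up, the work surface at z = 0. Lengths are in mm, angles in rad, forces in N, time in s.
With the tool pointing down it reaches from about 350 to 775 mm from the base axis. Payload 7.3 kg.
Tool frame: the origin (TCP) lies between the finger pads; the fingertips stand 25 mm ahead of it and the grasp point (between the pads) lies 6 mm ahead of it; z points along the fingers, y is the line along which they close (so a half turn about z gives the same grasp; the last joint's range is limited). The gripper opens to 92 mm and grips with 3 to 60 N. Pads are 19 mm wide; open, the fingers measure 130 mm over their backs; the gripper's body (75 mm by 190 mm) begins 47 mm behind the grasp point.
Start: joints at [1.145, 0.342, 1.524, -0, 1.275, -0.146], TCP at [144.97, 504.605, 251.741] pointing down, gripper open.
Joint ranges: [-2.53, 2.53], [-0.77, 2.02], [0.04, 2.7], [-1, 4.14], [0.28, 2.66], [-3.11, 3.11]. Speed limits (rad/s): [2.57, 2.57, 3.14, 3.14, 3.14, 3.14].

INTERFACE

Orientations are given as [roll, pitch, yaw] about the fixed x, y, z axes, in that order (R = Rz(yaw) Ry(pitch) Rx(roll)).
In Python, from plant import bot gives the robot as it stands.
- The arm moves only by the tool play_rows, never from a script. Its argument "commands" is a list of rows, each an object of numbers: "x", "y", "z": the shift along the tool's x, y, z in m; "twist": the turn about the tool's z in degrees. In form: [{"x": .., "y": .., "z": .., "twist": ..}, ...]. A call has exactly 8 rows; each row is the pose to reach, as a shift and turn from the pose commanded when the call began, along the tool's axes at that moment; what a row does not reach only later rows make up. A row lasts 1/10 s, in which the tool goes at most 50 mm and 8.59 degrees, less where a joint would pass 70% of its speed; a pose out of reach is approached as far as the arm can. A call with a gripper value outside its range is refused whole. "jaw" is the closure, from 0 (fully open) to 1 (shut), set as the call begins (left out, the last holds). The fingers move at their own pace and stop on an object; the grip force is fixed at half the most. Time passes only in rows, so rows that repeat a pose let the fingers close, or fill a call up. It gives the time, the measured TCP pose, the force, the opening and the grip force at its end, in the units of the state.
- bot.get_obs(): the state, without advancing time (a new reading comes with each control period).
- bot.capture(name): name is "side" or "top" or "wrist"; returns a dict with "pixels" (384x512x3 uint8, red, green, blue), "fx", "fy", "cx", "cy" (pixels), "eye" and "rotation" of the camera in the world. Camera axes: x right, y down, z forward; pixel columns grow to the right and rows downward; lengths in mm; the calibration is good to about 2 mm. A picture is of the moment at which its call begins. There is no depth.
- bot.close_job(): hands the job in; it is judged then, once.
The state is a dict: "time": time; "joint_positions": joint angles; "dq": joint speeds; "tau": joint torques, N m; "tool_pos": TCP position; "tcp_rot": TCP orientation; "contact_force": force on the tool from outside, world axes, zero at the start; "moment": the same for the moment, N m; "grip_width": finger opening in mm; "finger_force": force on a finger pad.
Only numpy, scipy, OpenCV 4.12 (cv2) and the standard library are available. Lean on these libraries where they do the work, as an engineer would, in place of code of your own. Each camera call takes 0.05 s, during which the arm holds its last target. There are 200 camera calls.

TASK

The scale is levelled, with its weighing pan off: gently lift the digital level off the bare frame and stand it upright in the foam half of its open case. Then set the overload stop: turn the knurled thumbscrew clockwise until it seats, back it off a quarter turn, and finish still gripping the screw's head at that setting so that the jam nut can be tightened. Squeeze the level lightly, do not lean on the frame (it sits on the load cell), and leave the other things on the bench where they are.

Things in the scene. Friction and masses are not known exactly. Their poses are not given: they have to be found in the camera images.
- scale: bench scale with its pan removed: grey housing 240 (x) x 200 (y) x 42 mm high, fixed to the bench, turned by up to 0.4 rad. Origin: under the housing's centre, at bench height. The frame lies above it; the thumbscrew stands at its -x end, on its centre line
- frame: the scale's bare aluminium frame: centre plate 92 (x) x 84 (y), side bars 206 long at y +-80, lug 30 wide out to the thumbscrew at -x; all 6 thick. Origin: centre of the underside; its top is 77 mm above the bench. Rubber studs at the corners (x +-94, y +-80) stand 10 mm higher. Rigid to the touch; over 20 N on it, from hand or level, harms the load cell
- stop_head (a point): centre of the thumbscrew's round knurled steel head, 32 mm across, 16 high, axis upright: it spans 104 to 120 mm above the bench, this point at 112, 98 mm from the scale's centre towards its -x. Below it: a collar 18 across and 4 high, the 8 mm shank, the jam nut (top 83.5 mm above the bench). A dark slot crosses the head's top along its own x
- stop_screw (a joint): turn of the thumbscrew, rad: 0 = seated, a hard stop; grows anticlockwise seen from above (unscrewing), 1.57 = a quarter turn off. Starts 0.9 to 2.8 from seated, so it may need more than one grip. It turns against about 0.07 N m of friction, stays where it is left, and does not rise or sink noticeably
- level: digital level: black upright block 30 thick (x) x 60 wide (y) x 60 high, about 150 g, screen and three keys on its -x face. Origin: centre of its underside. Starts on the frame's centre plate, within 12 mm of its centre on each axis and 0.6 rad of the scale's yaw. It breaks if gripped with over 20 N or pressed down with over 25 N; a grip of 8 N carries it
- case: the level's open grey case, fixed flat on the bench left or right of the scale: two trays hinged side by side. Origin: under the centre of the foam half, outside 82 (x) x 108 (y), walls 4 thick, 24 high, inside 74 x 100, foam floor 6 mm above the bench. The lid half, 14 high, no foam, has its centre 85 mm further along the case's +x
- tape_roll: roll of white packing tape lying flat, 104 mm across, 48 high, hole 76; origin under its centre. A bystander
- spanner: open-ended spanner 150 long lying on the bench (for the jam nut, not used here). A bystander
- marker: marker pen 130 long lying on the bench. A bystander
- tumbler: amber lidded drinks tumbler with straw, 90 across, 162 high without straw. A bystander
- scoop: aluminium scoop, square pan 110 x 80 x 45 with a round handle 100 long towards its own -x. A bystander
- carton: small cardboard carton 100 x 140 x 90. A bystander
- label_roll: roll of labels standing on end, 70 across, 50 high. A bystander
Not all that is in view belongs to the job. There is more than one size of the level; the one meant has the size given above.

How it is judged:
By the outcome, as a careful person would: the job done as asked, in the order asked, and still so for the second after the job is handed in, while the arm keeps its last pose, push and grip.
It also fails if it takes over 58 s, if anything falls off the work surface, if the arm or the gripper's body presses on something with over 40 N, if the wrist force passes 120 N, or if a joint passes its speed limit or range.

## Working session

There is one attempt and no reset: what is moved stays moved. The work goes in short steps, Python scripts to look and compute and a tool call to move; the robot and the scene stay as the last step left them, time stands still between calls to the robot, and variables do not carry over. Pictures are saved under pics/ and viewed, at most 13 in all, crops included, and the job is handed in when it is done.

Besides the shell and the picture viewer there is one more tool, called after "Request:" as a command line: name --argument value ..., lists and objects as JSON in quotes. play_rows: Moves the arm, as the interface text tells. Its arguments: {"type":"object","properties":{"commands":{"type":"array"},"jaw":{"type":"number"}},"required":["commands"]}

```bash
ls; mkdir -p pics; python3 - <<'E'
from plant import bot
import cv2,pickle
for n in("top","side"):
    c=bot.capture(n);pickle.dump(c,open(n+".pkl","wb"));cv2.imwrite(f"pics/{n}.png",c["pixels"][:,:,::-1]);print(n,c["fx"],c["cx"],c["cy"],c["eye"],c["rotation"])
o=bot.get_obs();print(o)
E
```

```text
pics
top 456.86049652274556 256.82608756813227 194.00050257266093 [ 332.13043691   54.71824162 1487.03477157] [-2.96622312  0.00329743 -1.56717236]
side 383.7353971731704 249.96356167816438 199.16464808004687 [243.88599178 854.49490602 768.86440579] [-2.23474695  0.00643628 -2.76321283]
{'time': 0.1, 'joint_positions': array([ 1.14500333e+00,  3.42636702e-01,  1.52490868e+00,  1.08741357e-05,
        1.27539214e+00, -1.45988872e-01]), 'dq': array([ 0.00068116, -0.00301827, -0.00019082,  0.00061522, -0.00026695,
        0.000296  ]), 'tau': array([ 1.54007334e-04, -4.32015359e+01, -2.44688988e+01,  7.18233478e-02,
        5.27624774e-02, -2.94422910e-05]), 'tool_pos': array([144.82376782, 504.29534764, 251.1273906 ]), 'tcp_rot': array([-3.14026360e+00, -2.05927395e-04,  2.86178522e+00]), 'contact_force': array([-0.88128001, -0.35824926, -0.53675643]), 'moment': array([ 0.01122134, -0.00260965,  0.08519544]), 'finger_force': 0.0, 'grip_width': 92.16029624941461}
```

View pics/top.png

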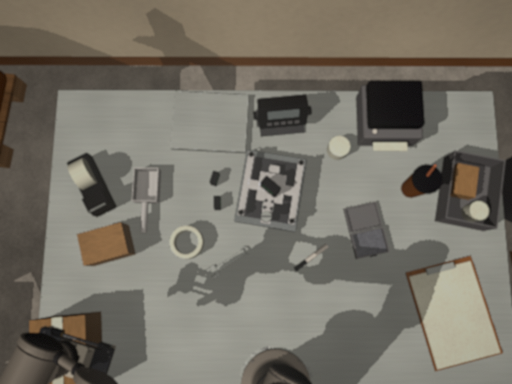

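View pics/side.png

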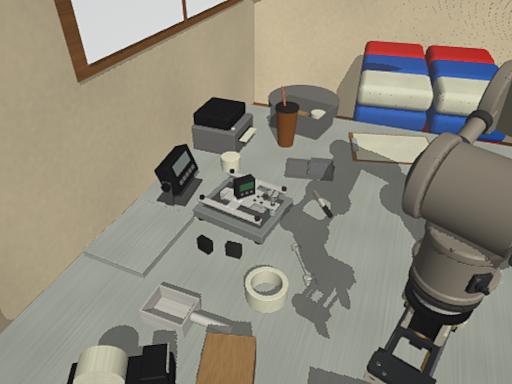

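The top view shows the scale at about (270,190) with the black level on it at (271,185), the case at (366,230), the tumbler at (420,180), the marker at (310,257) and the tape at (186,241). The side view agrees. I'll enlarge the relevant crop.

```bash
cat > h.py <<'E'
import numpy as np,cv2,pickle
from scipy.spatial.transform import Rotation as R
def rot(c): 
    r=np.asarray(c["rotation"]); return r if r.shape==(3,3) else R.from_euler("xyz",r).as_matrix()
def ray(c,u,v,z):
    d=rot(c)@np.array([(u-c["cx"])/c["fx"],(v-c["cy"])/c["fy"],1]); e=np.asarray(c["eye"]); return (e+d*(z-e[2])/d[2])[:2].round(1)
def proj(c,p):
    q=rot(c).T@(np.asarray(p,float)-c["eye"]); return (c["fx"]*q[0]/q[2]+c["cx"],c["fy"]*q[1]/q[2]+c["cy"])
E
python3 - <<'E'
from h import *
c=pickle.load(open("top.pkl","rb"))
im=c["pixels"][140:270,225:400,::-1]
cv2.imwrite("pics/crop.png",cv2.resize(im,None,fx=4.5,fy=4.5,interpolation=cv2.INTER_CUBIC))
print(proj(c,[0,0,0]),proj(c,[145,504,250]))
for u,v,z in((270,190,42),(366,230,10)):print(ray(c,u,v,z))
E
```

```text
(np.float64(275.8071491048154), np.float64(384.61357569102086)) (np.float64(85.23635743033424), np.float64(347.45128603073863))
[601.4  18.1]
[ 476.6 -293.1]
```

View pics/crop.png

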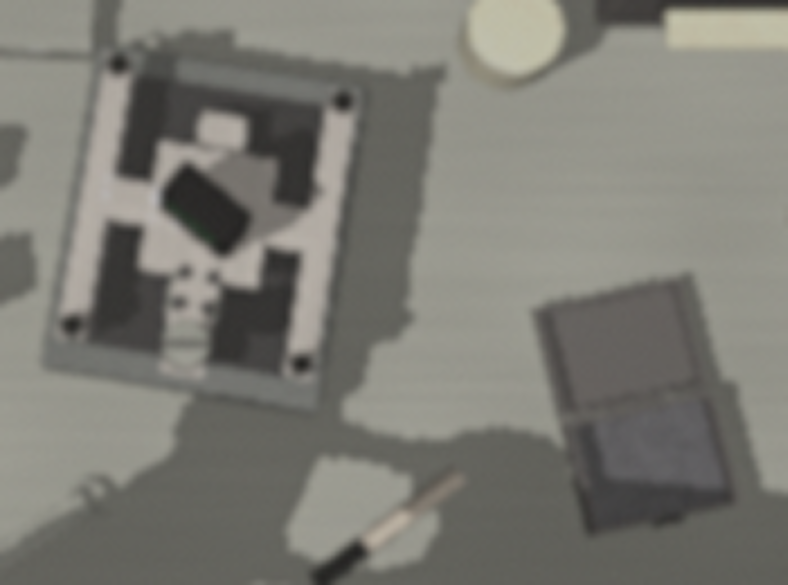

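The crop shows studs at (118,62), (343,100), (72,324) and (302,362) and the thumbscrew head at about (187,340). The level's top runs from (176,183) to (237,232). The foam half is the bluish lower tray, with outer corners at about (590,533) and (733,495).

```bash
python3 - <<'E'
from h import *
from plant import bot
c=pickle.load(open("top.pkl","rb"))
f=lambda x,y,z:ray(c,225+x/4.5,140+y/4.5,z)
S=np.array([f(*p,87) for p in((118,62),(343,100),(72,324),(302,362))])
o=S.mean(0);ax=(S[0]+S[1]-S[2]-S[3]);y=np.arctan2(ax[1],ax[0]);ex=np.array([np.cos(y),np.sin(y)])
print("scale",o,y,"len",np.hypot(*(S[0]-S[2])),np.hypot(*(S[0]-S[1])),"head pred",o-98*ex,"head seen",f(187,340,120))
L=np.array([f(*p,137) for p in((190,163),(250,212),(222,252),(163,203))]);print("level",L.mean(0),L)
d=L[1]-L[0]+L[2]-L[3];print("long axis ang",np.arctan2(d[1],d[0]))
F=np.array([f(590,533,24),f(733,495,24),f(710,387,20),f(568,418,20)]);print("foam",F.mean(0),F)
T=np.array([f(537,312,14),f(690,275,14)]);d=T.mean(0)-F[:2].mean(0);print("case yaw",np.arctan2(d[1],d[0]),np.hypot(*d))
o=bot.get_obs();m=R.from_euler("xyz",o["tcp_rot"]).as_matrix();print(m.round(3))
E
```

```text
scale [603.225  14.85 ] -0.16326502798658307 len 188.28672284577047 159.89609125929255 head pred [506.52821931  30.77898629] head seen [508.5  30.5]
level [595.65   17.975] [[626.   28.8]
 [592.6 -11.3]
 [565.4   7.5]
 [598.6  46.9]]
long axis ang -2.268127189775481
foam [ 437.875 -300.075] [[ 384.8 -255.1]
 [ 411.8 -357. ]
 [ 488.7 -345.2]
 [ 466.2 -243. ]]
case yaw 0.16172473331316825 160.84891202616194
[[-0.961  0.276 -0.001]
 [ 0.276  0.961 -0.001]
 [ 0.    -0.001 -1.   ]]
```

Request:
play_rows --commands '[{"x":-0.04,"y":-0.024,"z":0,"twist":-8},{"x":-0.08,"y":-0.048,"z":0,"twist":-16},{"x":-0.12,"y":-0.072,"z":0,"twist":-24},{"x":-0.16,"y":-0.096,"z":0,"twist":-32},{"x":-0.2,"y":-0.12,"z":0,"twist":-40},{"x":-0.24,"y":-0.144,"z":0,"twist":-48},{"x":-0.28,"y":-0.168,"z":0,"twist":-56},{"x":-0.32,"y":-0.192,"z":0,"twist":-64}]' --jaw 0.3

```text
time: 0.9
tool_pos: [381.3, 251.4, 251.6]
tcp_rot: [3.141, -0.0, -2.383]
contact_force: [-0.3, 0.1, -0.0]
grip_width: 64.3
finger_force: 0.0
```

```bash
cat >> h.py <<'E'
def plan(bot,xyz,yang=None,deg=False):
    "shift (m) in tool axes to TCP xyz (mm) and twist (deg) so that tool y points along +-yang"
    o=bot.get_obs(); m=R.from_euler("xyz",o["tcp_rot"]).as_matrix()
    s=m.T@(np.asarray(xyz)-o["tool_pos"])/1000
    a=np.arctan2(m[1,1],m[0,1]); t=0 if yang is None else -np.degrees((yang-a+np.pi/2)%np.pi-np.pi/2)
    print("shift",s.round(4),"twist",round(t,1),"pos",o["tool_pos"].round(1),"rpy",o["tcp_rot"].round(3),"j",o["joint_positions"].round(2),"F",o["contact_force"].round(1),"M",o["moment"].round(2),"w",round(o["grip_width"],2),"ff",round(o["finger_force"],2),"t",o["time"])
E
python3 - <<'E'
from h import *
from plant import bot
plan(bot,[596,18,230],-0.697)
E
```

```text
shift [ 0.0046 -0.3171  0.0215] twist -6.6 pos [381.3 251.4 251.6] rpy [ 3.141 -0.    -2.383] j [ 0.41  0.22  1.7   0.    1.22 -1.91] F [-0.3  0.1 -0. ] M [0.05 0.02 0.04] w 64.27 ff 0.0 t 0.9
```

Request:
play_rows --commands '[{"x":0.001,"y":-0.045,"z":0.003,"twist":-1},{"x":0.002,"y":-0.09,"z":0.006,"twist":-2},{"x":0.002,"y":-0.135,"z":0.009,"twist":-3},{"x":0.003,"y":-0.18,"z":0.012,"twist":-4},{"x":0.003,"y":-0.225,"z":0.015,"twist":-5},{"x":0.004,"y":-0.27,"z":0.018,"twist":-6},{"x":0.005,"y":-0.317,"z":0.021,"twist":-6.6},{"x":0.005,"y":-0.317,"z":0.021,"twist":-6.6}]'

```text
time: 1.7
tool_pos: [596.1, 13.6, 228.9]
tcp_rot: [-3.141, -0.001, -2.278]
contact_force: [-0.4, 0.1, -1.2]
grip_width: 64.2
finger_force: 0.0
```

```bash
python3 - <<'E'
from h import *
from plant import bot
c=bot.capture("wrist");pickle.dump(c,open("w1.pkl","wb"));cv2.imwrite("pics/w1.png",c["pixels"][:,:,::-1])
print(c["eye"],c["rotation"],c["fx"])
plan(bot,[596,18,116],-0.697)
E
```

```text
[544.0213286  -47.80013596 363.34992485] [2.83772487e+00 4.32652860e-04 2.43490490e+00] 279.2871503863622
shift [-0.0028  0.      0.1131] twist -0.5 pos [594.4  15.9 229.1] rpy [ 3.140e+00 -1.000e-03 -2.277e+00] j [-0.1   0.49  1.36 -0.    1.3  -2.54] F [-0.4  0.3 -0.6] M [ 0.09  0.06 -0.05] w 64.81 ff 0.0 t 1.75
```

View pics/w1.png

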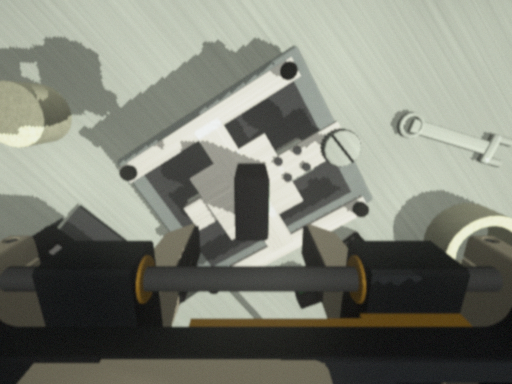

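The wrist view shows the level upright between the fingers and well aligned, spanning columns 235–269 and rows 163–240. The screw head is at (341,148) with its slot from (331,136) to (350,162).

```bash
python3 - <<'E'
from h import *
from plant import bot
c=pickle.load(open("w1.pkl","rb"))
a=ray(c,235,240,137);b=ray(c,268,240,137);p=ray(c,238,164,77);q=ray(c,269.5,164,77)
print(a,b,p,q,np.hypot(*(a-b)),np.hypot(*(p-q)))
g=(a+b)/2;h=(p+q)/2;print(g,h,(g+h)/2,np.hypot(*(g-h)),np.arctan2(*(g-h)[::-1]))
print("head",ray(c,341,148,120))
s=ray(c,331,136,120)-ray(c,350,162,120);print("slot ang",np.arctan2(s[1],s[0]))
for P in((594,17,137),):print(proj(c,P))
plan(bot,[*(g+h)/2,117],-0.697)
E
```

```text
[630.8  32.2] [608.2  51.5] [593.2 -10.5] [568.2  10.9] 29.71952220342709 32.90835760107149
[619.5   41.85] [5.807e+02 2.000e-01] [600.1    21.025] 56.92242528213284 0.820809085258087
head [508.2  31.5]
slot ang -1.5878014901670265
(np.float64(255.33725438897176), np.float64(202.86131824358867))
shift [-0.0078 -0.0011  0.1121] twist -0.5 pos [594.4  15.9 229.1] rpy [ 3.140e+00 -1.000e-03 -2.277e+00] j [-0.1   0.49  1.36 -0.    1.3  -2.54] F [-0.4  0.3 -0.6] M [ 0.09  0.06 -0.05] w 64.81 ff 0.0 t 1.75
```

Request:
play_rows --commands '[{"x":-0.002,"y":-0.001,"z":0.02,"twist":0},{"x":-0.006,"y":-0.001,"z":0.04,"twist":0},{"x":-0.006,"y":-0.001,"z":0.06,"twist":0},{"x":-0.006,"y":-0.001,"z":0.08,"twist":0},{"x":-0.006,"y":-0.001,"z":0.095,"twist":0},{"x":-0.006,"y":-0.001,"z":0.104,"twist":0},{"x":-0.006,"y":-0.001,"z":0.104,"twist":0},{"x":-0.006,"y":-0.001,"z":0.104,"twist":0}]' --jaw 0.4

```text
time: 2.55
tool_pos: [598.4, 22.5, 127.3]
tcp_rot: [-3.141, 0.0, -2.273]
contact_force: [0.0, -0.0, -0.2]
grip_width: 54.7
finger_force: 0.0
```

Request:
play_rows --commands '[{"x":0,"y":0,"z":0,"twist":0},{"x":0,"y":0,"z":0,"twist":0},{"x":0,"y":0,"z":0,"twist":0},{"x":0,"y":0,"z":0,"twist":0},{"x":0,"y":0,"z":0,"twist":0},{"x":0,"y":0,"z":0,"twist":0},{"x":0,"y":0,"z":0,"twist":0},{"x":0,"y":0,"z":0,"twist":0}]' --jaw 0.63

```text
time: 3.35
tool_pos: [598.6, 22.0, 127.0]
tcp_rot: [-3.141, 0.001, -2.274]
contact_force: [2.5, -0.9, 1.9]
grip_width: 34.0
finger_force: 1.1
```

```bash
python3 - <<'E'
from h import *
from plant import bot
plan(bot,[600,21,125],-0.697)
c=bot.capture("wrist");cv2.imwrite("pics/w2.png",c["pixels"][:,:,::-1])
E
```

```text
shift [-0.0002 -0.0017  0.002 ] twist -0.3 pos [598.6  22.  127. ] rpy [-3.141e+00  1.000e-03 -2.274e+00] j [-0.09  0.59  1.48  0.    1.07 -2.53] F [ 2.5 -0.9  1.9] M [-0.18 -0.27  0.01] w 34.01 ff 1.13 t 3.35
```

View pics/w2.png

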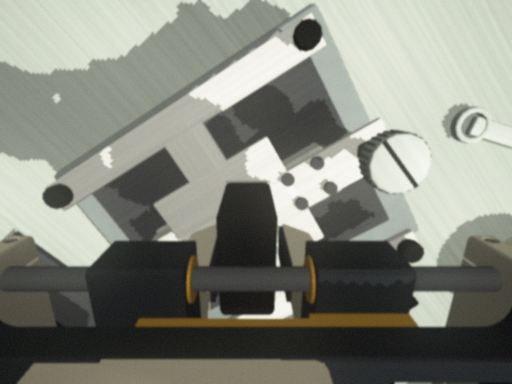

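The level sits between the pads and the -y pad is touching lightly. I'll shift 2 mm to centre it and close gradually.

Request:
play_rows --commands '[{"x":0,"y":-0.002,"z":0,"twist":0},{"x":0,"y":-0.002,"z":0,"twist":0},{"x":0,"y":-0.002,"z":0,"twist":0},{"x":0,"y":-0.002,"z":0,"twist":0},{"x":0,"y":-0.002,"z":0,"twist":0},{"x":0,"y":-0.002,"z":0,"twist":0},{"x":0,"y":-0.002,"z":0,"twist":0},{"x":0,"y":-0.002,"z":0,"twist":0}]' --jaw 0.66

```text
time: 4.2
tool_pos: [599.8, 20.8, 126.7]
tcp_rot: [3.142, 0.0, -2.274]
contact_force: [-0.0, 0.4, 0.5]
grip_width: 31.3
finger_force: 0.0
```

Request:
play_rows --commands '[{"x":0,"y":0,"z":0,"twist":0},{"x":0,"y":0,"z":0,"twist":0},{"x":0,"y":0,"z":0,"twist":0},{"x":0,"y":0,"z":0,"twist":0},{"x":0,"y":0,"z":0,"twist":0},{"x":0,"y":0,"z":0,"twist":0},{"x":0,"y":0,"z":0,"twist":0},{"x":0,"y":0,"z":0,"twist":0}]' --jaw 0.675

```text
time: 5.0
tool_pos: [599.9, 20.7, 126.8]
tcp_rot: [-3.141, 0.0, -2.273]
contact_force: [0.2, 0.4, 0.2]
grip_width: 30.2
finger_force: 10.1
```

The grip is 10 N, which is enough to carry and under the limit. Lifting.

Request:
play_rows --commands '[{"x":0,"y":0,"z":-0.003,"twist":0},{"x":0,"y":0,"z":-0.008,"twist":0},{"x":0,"y":0,"z":-0.015,"twist":0},{"x":0,"y":0,"z":-0.025,"twist":0},{"x":0,"y":0,"z":-0.035,"twist":0},{"x":0,"y":0,"z":-0.045,"twist":0},{"x":0,"y":0,"z":-0.052,"twist":0},{"x":0,"y":0,"z":-0.055,"twist":0}]'

```text
time: 5.8
tool_pos: [600.2, 20.8, 183.0]
tcp_rot: [-3.14, 0.001, -2.273]
contact_force: [-0.3, -0.3, -1.8]
grip_width: 29.9
finger_force: 10.1
```

```bash
python3 - <<'E'
from h import *
from plant import bot
plan(bot,[438,-300,230],0.2)
c=bot.capture("wrist");cv2.imwrite("pics/w3.png",c["pixels"][:,:,::-1])
E
```

```text
shift [ 0.3495 -0.0836 -0.0473] twist -51.7 pos [600.2  20.8 183. ] rpy [-3.140e+00  1.000e-03 -2.273e+00] j [-0.09  0.54  1.41  0.    1.2  -2.53] F [-0.3 -0.3 -1.8] M [0.03 0.   0.01] w 29.94 ff 10.14 t 5.8
```

View pics/w3.png

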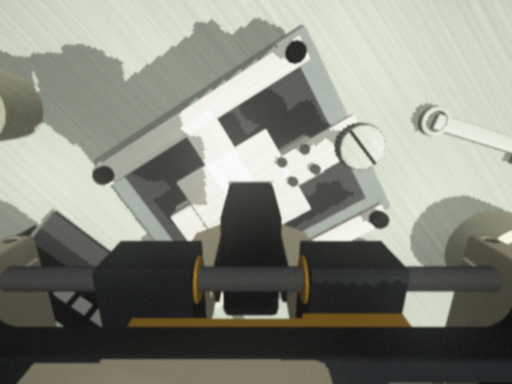

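The level is lifted cleanly and upright. Next I carry it to the case, taking the half-turn route so joint 6 stays in range.

Request:
play_rows --commands '[{"x":0.01,"y":-0.002,"z":-0.01,"twist":5},{"x":0.03,"y":-0.007,"z":-0.025,"twist":13},{"x":0.06,"y":-0.014,"z":-0.04,"twist":21},{"x":0.09,"y":-0.021,"z":-0.047,"twist":29},{"x":0.12,"y":-0.028,"z":-0.047,"twist":37},{"x":0.15,"y":-0.035,"z":-0.047,"twist":45},{"x":0.18,"y":-0.043,"z":-0.047,"twist":53},{"x":0.21,"y":-0.05,"z":-0.047,"twist":61}]'

```text
time: 6.65
tool_pos: [501.4, -172.8, 228.5]
tcp_rot: [3.141, -0.0, 2.939]
contact_force: [0.3, 0.7, -1.5]
grip_width: 29.9
finger_force: 10.1
```

```bash
python3 - <<'E'
from h import *
from plant import bot
plan(bot,[438,-300,200],0.2)
E
```

```text
shift [ 0.0366 -0.1374  0.0284] twist 67.0 pos [ 501.4 -172.8  228.5] rpy [ 3.141 -0.     2.939] j [-0.48  0.37  1.55  0.    1.22 -1.85] F [ 0.3  0.7 -1.5] M [-0.01 -0.    0.02] w 29.88 ff 10.12 t 6.65
```

Request:
play_rows --commands '[{"x":0.006,"y":-0.025,"z":0,"twist":8.4},{"x":0.012,"y":-0.05,"z":0.005,"twist":16.8},{"x":0.018,"y":-0.075,"z":0.01,"twist":25.2},{"x":0.024,"y":-0.1,"z":0.015,"twist":33.6},{"x":0.032,"y":-0.12,"z":0.02,"twist":42},{"x":0.035,"y":-0.132,"z":0.025,"twist":50.4},{"x":0.037,"y":-0.137,"z":0.028,"twist":58.8},{"x":0.037,"y":-0.137,"z":0.028,"twist":67}]'

```text
time: 7.45
tool_pos: [438.3, -299.5, 199.8]
tcp_rot: [-3.14, -0.001, 1.768]
contact_force: [-0.6, 0.4, -1.9]
grip_width: 29.7
finger_force: 10.1
```

```bash
python3 - <<'E'
from h import *
from plant import bot
c=bot.capture("wrist");pickle.dump(c,open("w4.pkl","wb"));cv2.imwrite("pics/w4.png",c["pixels"][:,:,::-1])
plan(bot,[438,-300,100],0.2)
E
```

```text
shift [-0.0008 -0.0007  0.1   ] twist -0.5 pos [ 438.7 -299.1  200. ] rpy [-3.141e+00 -1.000e-03  1.762e+00] j [-0.74  0.4   1.59  0.    1.16 -0.93] F [ 0.2  0.3 -1.2] M [-0.11  0.02 -0.06] w 30.27 ff 10.14 t 7.5
```

View pics/w4.png

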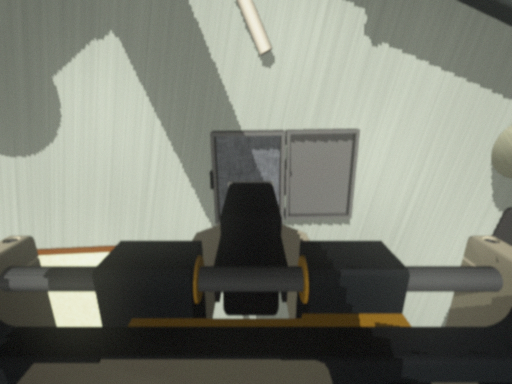

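The wrist view shows the case nearly aligned with the tool. The foam half's outer near edge runs from (212,131) to (286,130) and the lid's far corners are (358,129) and (352,218).

```bash
python3 - <<'E'
from h import *
from plant import bot
c=pickle.load(open("w4.pkl","rb"))
A=ray(c,212,131,24);B=ray(c,286,130,24);C=ray(c,358,129,14);D=ray(c,352,218,14);E=ray(c,218,220,24)
print(A,B,C,D,E,"AB",np.hypot(*(A-B)),"CD",np.hypot(*(C-D)),"AE",np.hypot(*(A-E)))
a=lambda v:np.arctan2(v[1],v[0])
print("yaws",a(B-A),a(C-A),a(D-C)+np.pi/2,a(C-D)+np.pi/2,a(C-D)-np.pi/2)
y=a(C-A);ex=np.array([np.cos(y),np.sin(y)]);ey=np.array([-ex[1],ex[0]])
o1=A+41*ex-54*ey;o2=(C+D)/2-126*ex;print(o1,o2)
plan(bot,[*((o1+o2)/2),60],y)
E
```

```text
[ 387.6 -255.6] [ 466.5 -238.7] [ 546.8 -222.3] [ 573.  -327.3] [ 411.1 -358.2] AB 80.68965237253161 CD 108.21940676237327 AE 105.25687625993847
yaws 0.21100677561887732 0.20619793710765114 0.24453043366338179 3.386123087253175 0.24453043366338179
[ 438.7874261  -300.06175221] [ 436.5691309  -300.59722325]
shift [-0.0012 -0.0011  0.14  ] twist -0.9 pos [ 438.7 -299.1  200. ] rpy [-3.141e+00 -1.000e-03  1.762e+00] j [-0.74  0.4   1.59  0.    1.16 -0.93] F [ 0.2  0.3 -1.2] M [-0.11  0.02 -0.06] w 30.27 ff 10.14 t 7.5
```

Request:
play_rows --commands '[{"x":-0.001,"y":-0.001,"z":0.025,"twist":-1},{"x":-0.001,"y":-0.001,"z":0.05,"twist":-1},{"x":-0.001,"y":-0.001,"z":0.075,"twist":-1},{"x":-0.001,"y":-0.001,"z":0.1,"twist":-1},{"x":-0.001,"y":-0.001,"z":0.12,"twist":-1},{"x":-0.001,"y":-0.001,"z":0.132,"twist":-1},{"x":-0.001,"y":-0.001,"z":0.138,"twist":-1},{"x":-0.001,"y":-0.001,"z":0.139,"twist":-1}]'

```text
time: 8.3
tool_pos: [438.4, -300.0, 61.4]
tcp_rot: [-3.141, -0.001, 1.794]
contact_force: [0.6, -0.1, -1.5]
grip_width: 30.5
finger_force: 10.1
```

Request:
play_rows --commands '[{"x":0,"y":0,"z":0.001,"twist":0},{"x":0,"y":0,"z":0.002,"twist":0},{"x":0,"y":0,"z":0.003,"twist":0},{"x":0,"y":0,"z":0.004,"twist":0},{"x":0,"y":0,"z":0.0045,"twist":0},{"x":0,"y":0,"z":0.005,"twist":0},{"x":0,"y":0,"z":0.005,"twist":0},{"x":0,"y":0,"z":0.005,"twist":0}]'

```text
time: 9.1
tool_pos: [438.4, -300.1, 56.7]
tcp_rot: [3.142, -0.0, 1.793]
contact_force: [0.1, -0.3, -2.1]
grip_width: 30.0
finger_force: 10.1
```

Request:
play_rows --commands '[{"x":0,"y":0,"z":0.0003,"twist":0},{"x":0,"y":0,"z":0.0006,"twist":0},{"x":0,"y":0,"z":0.0009,"twist":0},{"x":0,"y":0,"z":0.0012,"twist":0},{"x":0,"y":0,"z":0.0012,"twist":0},{"x":0,"y":0,"z":0.0012,"twist":0},{"x":0,"y":0,"z":0.0012,"twist":0},{"x":0,"y":0,"z":0.0012,"twist":0}]'

```text
time: 9.9
tool_pos: [438.4, -300.1, 55.7]
tcp_rot: [3.142, 0.0, 1.793]
contact_force: [-1.3, 1.0, 5.1]
grip_width: 29.7
finger_force: 10.1
```

It's on the foam with a light touch of about 5 N. Releasing.

Request:
play_rows --commands '[{"x":0,"y":0,"z":0,"twist":0},{"x":0,"y":0,"z":0,"twist":0},{"x":0,"y":0,"z":0,"twist":0},{"x":0,"y":0,"z":0,"twist":0},{"x":0,"y":0,"z":0,"twist":0},{"x":0,"y":0,"z":-0.005,"twist":0},{"x":0,"y":0,"z":-0.02,"twist":0},{"x":0,"y":0,"z":-0.05,"twist":0}]' --jaw 0.5

```text
time: 10.7
tool_pos: [437.5, -299.2, 104.6]
tcp_rot: [-3.139, -0.004, 1.793]
contact_force: [-0.0, -0.4, 0.7]
grip_width: 45.8
finger_force: 0.0
```

```bash
python3 - <<'E'
from h import *
from plant import bot
plan(bot,[508,31,230],-0.163)
plan(bot,[508,31,230],-0.163+1.571)
E
```

```text
shift [ 0.307   0.1413 -0.1246] twist 22.1 pos [ 437.5 -299.2  104.6] rpy [-3.139 -0.004  1.793] j [-0.74  0.52  1.7   0.    0.93 -0.97] F [-0.  -0.4  0.7] M [-0.03  0.    0.03] w 45.84 ff 0.0 t 10.7
shift [ 0.307   0.1413 -0.1246] twist -67.9 pos [ 437.5 -299.2  104.6] rpy [-3.139 -0.004  1.793] j [-0.74  0.52  1.7   0.    0.93 -0.97] F [-0.  -0.4  0.7] M [-0.03  0.    0.03] w 45.84 ff 0.0 t 10.7
```

Request:
play_rows --commands '[{"x":0,"y":0,"z":-0.045,"twist":-5},{"x":0.025,"y":0.012,"z":-0.08,"twist":-13},{"x":0.065,"y":0.03,"z":-0.1,"twist":-21},{"x":0.105,"y":0.048,"z":-0.115,"twist":-29},{"x":0.145,"y":0.066,"z":-0.125,"twist":-37},{"x":0.185,"y":0.084,"z":-0.125,"twist":-45},{"x":0.225,"y":0.103,"z":-0.125,"twist":-53},{"x":0.265,"y":0.122,"z":-0.125,"twist":-61}]'

```text
time: 11.5
tool_pos: [499.1, -13.0, 231.2]
tcp_rot: [3.141, 0.001, 2.863]
contact_force: [0.4, -0.6, 0.3]
grip_width: 45.7
finger_force: 0.0
```

```bash
python3 - <<'E'
from h import *
from plant import bot
c=bot.capture("top");pickle.dump(c,open("top2.pkl","wb"))
cv2.imwrite("pics/t2.png",cv2.resize(c["pixels"][150:280,230:400,::-1],None,fx=4,fy=4,interpolation=cv2.INTER_CUBIC))
plan(bot,[507.5,31,200],-0.163+1.571)
E
```

```text
shift [0.0027 0.0388 0.0313] twist -6.0 pos [499.8  -7.2 231.2] rpy [3.138e+00 1.000e-03 2.874e+00] j [-0.17  0.31  1.63  0.    1.2  -1.47] F [-0.4  4.6 -0.7] M [ 0.21  0.05 -0.04] w 46.04 ff 0.0 t 11.55
```

View pics/t2.png

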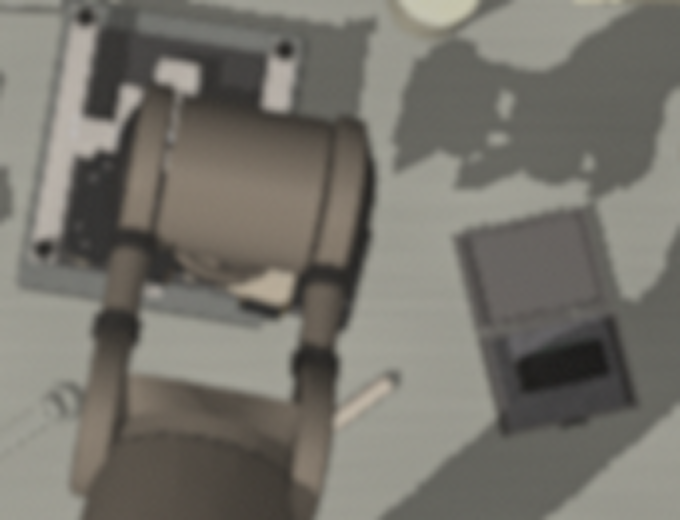

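The level stands in the foam half at (562,365) in the crop. Moving over the screw head.

Request:
play_rows --commands '[{"x":0.001,"y":0.013,"z":0.01,"twist":-3},{"x":0.002,"y":0.026,"z":0.02,"twist":-6},{"x":0.003,"y":0.039,"z":0.031,"twist":-6},{"x":0.003,"y":0.039,"z":0.031,"twist":-6},{"x":0.003,"y":0.039,"z":0.031,"twist":-6},{"x":0.003,"y":0.039,"z":0.031,"twist":-6},{"x":0.003,"y":0.039,"z":0.031,"twist":-6},{"x":0.003,"y":0.039,"z":0.031,"twist":-6}]'

```text
time: 12.35
tool_pos: [507.2, 23.0, 199.9]
tcp_rot: [3.142, 0.001, 2.962]
contact_force: [0.6, 0.7, -0.2]
grip_width: 45.9
finger_force: 0.0
```

```bash
python3 - <<'E'
from h import *
from plant import bot
c=bot.capture("wrist");pickle.dump(c,open("w5.pkl","wb"));cv2.imwrite("pics/w5.png",cv2.resize(c["pixels"][100:300,130:400,::-1],None,fx=2.5,fy=2.5))
print(proj(c,[508,31,120]))
plan(bot,[508,31,106],-0.163+1.571)
E
```

```text
(np.float64(259.36962742896), np.float64(205.68318070718934))
shift [0.0006 0.0079 0.0938] twist -1.0 pos [507.1  23.2 199.8] rpy [3.142e+00 1.000e-03 2.962e+00] j [-0.11  0.36  1.65  0.    1.13 -1.5 ] F [ 0.1 -0.4 -1. ] M [ 0.03  0.03 -0.01] w 45.85 ff 0.0 t 12.4
```

View pics/w5.png

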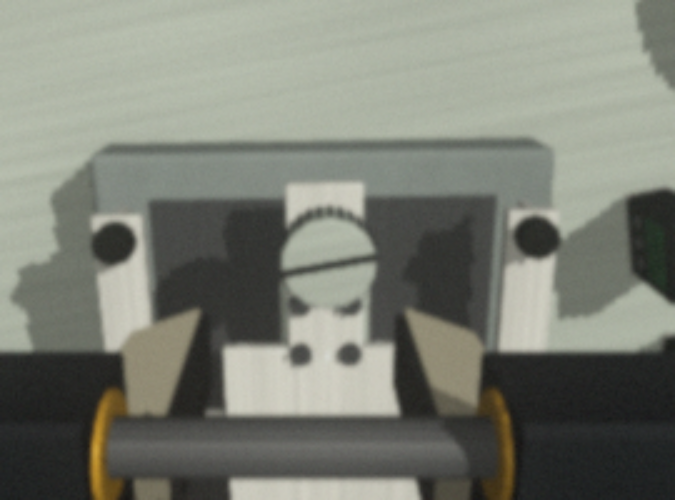

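The head's top centre is at pixel (261.6,205.6) and its slot runs between crop (282,273) and (377,257).

```bash
python3 - <<'E'
from h import *
from plant import bot
c=pickle.load(open("w5.pkl","rb"))
p=lambda x,y,z:ray(c,130+x/2.5,100+y/2.5,z)
h=p(329,264,120);a=p(282,273,120);b=p(377,257,120);d=a-b
print(h,"slot",np.arctan2(d[1],d[0]),np.hypot(*d))
S=[p(113,242,87),p(537,236,87)];print("studs -x",S,"expect mid",np.mean(S,0))
plan(bot,[508,30.5,106],-0.163+1.571)
E
```

```text
[508.3  32.8] slot -1.5707963267948966 31.5
studs -x [array([497.6, -46. ]), array([523.5, 110.1])] expect mid [510.55  32.05]
shift [0.0005 0.0074 0.0938] twist -1.0 pos [507.1  23.2 199.8] rpy [3.142e+00 1.000e-03 2.962e+00] j [-0.11  0.36  1.65  0.    1.13 -1.5 ] F [ 0.1 -0.4 -1. ] M [ 0.03  0.03 -0.01] w 45.85 ff 0.0 t 12.4
```

Request:
play_rows --commands '[{"x":0,"y":0.0085,"z":0.01,"twist":-1},{"x":0,"y":0.0085,"z":0.022,"twist":-1},{"x":0,"y":0.0085,"z":0.035,"twist":-1},{"x":0,"y":0.0085,"z":0.048,"twist":-1},{"x":0,"y":0.0085,"z":0.06,"twist":-1},{"x":0,"y":0.0085,"z":0.071,"twist":-1},{"x":0,"y":0.0085,"z":0.078,"twist":-1},{"x":0,"y":0.0085,"z":0.081,"twist":-1}]' --jaw 0.45

```text
time: 13.2
tool_pos: [508.2, 32.0, 117.6]
tcp_rot: [-3.142, -0.001, 2.98]
contact_force: [0.1, -0.5, 0.9]
grip_width: 50.5
finger_force: 0.0
```

Request:
play_rows --commands '[{"x":0,"y":0,"z":0,"twist":0},{"x":0,"y":0,"z":0,"twist":0},{"x":0,"y":0,"z":0,"twist":0},{"x":0,"y":0,"z":0,"twist":0},{"x":0,"y":0,"z":0,"twist":0},{"x":0,"y":0,"z":0,"twist":0},{"x":0,"y":0,"z":0,"twist":0},{"x":0,"y":0,"z":0,"twist":0}]' --jaw 0.63

```text
time: 14.0
tool_pos: [508.6, 31.9, 118.5]
tcp_rot: [3.142, 0.0, 2.98]
contact_force: [-0.4, 0.1, -0.3]
grip_width: 34.2
finger_force: 0.0
```

Request:
play_rows --commands '[{"x":0,"y":0,"z":0,"twist":0},{"x":0,"y":0,"z":0,"twist":0},{"x":0,"y":0,"z":0,"twist":0},{"x":0,"y":0,"z":0,"twist":0},{"x":0,"y":0,"z":0,"twist":0},{"x":0,"y":0,"z":0,"twist":0},{"x":0,"y":0,"z":0,"twist":0},{"x":0,"y":0,"z":0,"twist":0}]' --jaw 0.7

```text
time: 14.8
tool_pos: [508.5, 31.7, 118.5]
tcp_rot: [-3.141, 0.0, 2.98]
contact_force: [-0.8, -5.1, 1.2]
grip_width: 30.9
finger_force: 30.0
```

```bash
python3 - <<'E'
from h import *
from plant import bot
plan(bot,[508,31.5,118])
E
```

```text
shift [ 0.0005 -0.0003  0.0005] twist 0 pos [508.5  31.7 118.5] rpy [-3.141  0.     2.98 ] j [-0.09  0.46  1.75 -0.    0.93 -1.5 ] F [-0.8 -5.1  1.2] M [-0.75  0.2  -0.01] w 30.91 ff 30.0 t 14.8
```

Gripped at 30 N. Turning clockwise (+twist).

Request:
play_rows --commands '[{"x":0,"y":-0.0005,"z":0,"twist":5},{"x":0,"y":-0.0005,"z":0,"twist":12},{"x":0,"y":-0.0005,"z":0,"twist":19},{"x":0,"y":-0.0005,"z":0,"twist":26},{"x":0,"y":-0.0005,"z":0,"twist":33},{"x":0,"y":-0.0005,"z":0,"twist":39},{"x":0,"y":-0.0005,"z":0,"twist":43},{"x":0,"y":-0.0005,"z":0,"twist":45}]'

```text
time: 15.6
tool_pos: [507.9, 30.7, 118.5]
tcp_rot: [-3.14, 0.0, 2.192]
contact_force: [-3.2, -8.3, 2.1]
grip_width: 30.9
finger_force: 30.0
```

```bash
python3 - <<'E'
from h import *
from plant import bot
plan(bot,[508,31.5,118])
E
```

```text
shift [0.0006 0.0005 0.0005] twist 0 pos [507.9  30.7 118.5] rpy [-3.14   0.     2.192] j [-0.09  0.46  1.75 -0.    0.93 -0.71] F [-3.2 -8.3  2.1] M [-1.32  0.51  0.02] w 30.94 ff 30.0 t 15.6
```

Request:
play_rows --commands '[{"x":-0.0006,"y":-0.0008,"z":0,"twist":4},{"x":-0.0006,"y":-0.0008,"z":0,"twist":9},{"x":-0.0006,"y":-0.0008,"z":0,"twist":14},{"x":-0.0006,"y":-0.0008,"z":0,"twist":19},{"x":-0.0006,"y":-0.0008,"z":0,"twist":24},{"x":-0.0006,"y":-0.0008,"z":0,"twist":28},{"x":-0.0006,"y":-0.0008,"z":0,"twist":30},{"x":-0.0006,"y":-0.0008,"z":0,"twist":30}]'

```text
time: 16.4
tool_pos: [507.2, 30.3, 118.5]
tcp_rot: [-3.139, 0.0, 1.67]
contact_force: [-4.3, -5.6, 4.1]
grip_width: 31.3
finger_force: 30.0
```

```bash
python3 - <<'E'
from h import *
from plant import bot
plan(bot,[508,31.5,118])
E
```

```text
shift [0.0011 0.0009 0.0005] twist 0 pos [507.2  30.3 118.5] rpy [-3.139  0.     1.67 ] j [-0.09  0.46  1.75 -0.    0.93 -0.19] F [-4.3 -5.6  4.1] M [-0.91  0.75 -0.06] w 31.29 ff 30.0 t 16.4
```

Request:
play_rows --commands '[{"x":-0.0005,"y":-0.001,"z":-0.0003,"twist":3},{"x":-0.0005,"y":-0.001,"z":-0.0003,"twist":6},{"x":-0.0005,"y":-0.001,"z":-0.0003,"twist":9},{"x":-0.0005,"y":-0.001,"z":-0.0003,"twist":12},{"x":-0.0005,"y":-0.001,"z":-0.0003,"twist":15},{"x":-0.0005,"y":-0.001,"z":-0.0003,"twist":17},{"x":-0.0005,"y":-0.001,"z":-0.0003,"twist":18},{"x":-0.0005,"y":-0.001,"z":-0.0003,"twist":18}]'

```text
time: 17.2
tool_pos: [506.6, 30.2, 118.5]
tcp_rot: [-3.14, -0.0, 1.357]
contact_force: [-2.9, -1.3, -0.3]
grip_width: 31.4
finger_force: 30.0
```

```bash
python3 - <<'E'
from h import *
from plant import bot
plan(bot,[508,31.5,118])
E
```

```text
shift [0.0015 0.0011 0.0005] twist 0 pos [506.6  30.2 118.5] rpy [-3.14  -0.     1.357] j [-0.09  0.46  1.75  0.    0.93  0.12] F [-2.9 -1.3 -0.3] M [-0.27  0.46 -0.02] w 31.37 ff 30.0 t 17.2
```

Request:
play_rows --commands '[{"x":0,"y":-0.0005,"z":0,"twist":2},{"x":0,"y":-0.0005,"z":0,"twist":4},{"x":0,"y":-0.0005,"z":0,"twist":6},{"x":0,"y":-0.0005,"z":0,"twist":8},{"x":0,"y":-0.0005,"z":0,"twist":10},{"x":0,"y":-0.0005,"z":0,"twist":11},{"x":0,"y":-0.0005,"z":0,"twist":12},{"x":0,"y":-0.0005,"z":0,"twist":12}]'

```text
time: 18.0
tool_pos: [506.3, 30.3, 118.6]
tcp_rot: [-3.14, 0.0, 1.148]
contact_force: [-3.9, 0.0, 0.2]
grip_width: 31.0
finger_force: 30.0
```

```bash
python3 - <<'E'
from h import *
from plant import bot
plan(bot,[508,31.5,118])
c=bot.capture("wrist");pickle.dump(c,open("w6.pkl","wb"));cv2.imwrite("pics/w6.png",cv2.resize(c["pixels"][100:300,130:400,::-1],None,fx=2.5,fy=2.5))
print(bot.get_obs()["tau"].round(3))
E
```

```text
shift [0.0018 0.0011 0.0006] twist 0 pos [506.3  30.3 118.6] rpy [-3.14   0.     1.148] j [-0.09  0.46  1.75  0.    0.93  0.33] F [-3.9  0.   0.2] M [-0.06  0.7   0.71] w 31.03 ff 30.0 t 18.0
[ -0.943 -44.928 -21.74    0.527  -1.156   0.778]
```

View pics/w6.png

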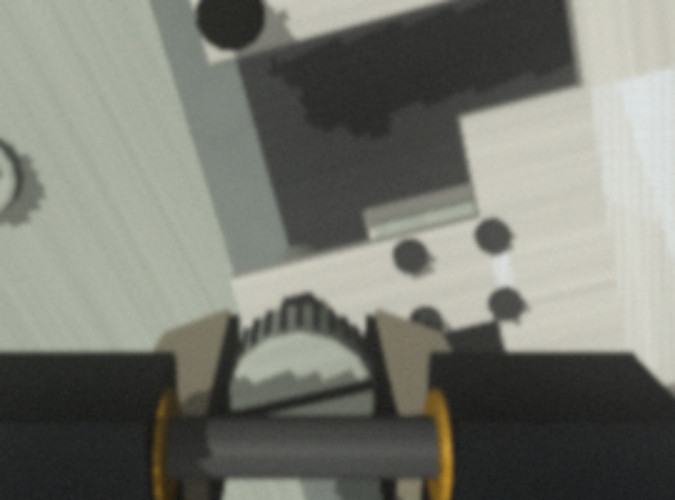

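The moment jumped to 0.71 N m, so the screw is seated. The slot runs from crop (240,411) to (370,383); I'll compute its angle.

```bash
python3 - <<'E'
from h import *
c=pickle.load(open("w6.pkl","rb"))
p=lambda x,y,z:ray(c,130+x/2.5,100+y/2.5,z)
a=p(240,411,120);b=p(370,383,120);d=a-b
print("slot",np.arctan2(d[1],d[0]),a,b)
for X in [(98,0)]: pass
ed=p(290,250,83)-p(478,212,83); print("lug edge ang",np.arctan2(ed[1],ed[0]))
E
```

```text
slot 2.957728067625844 [494.2  34.3] [522.7  29. ]
lug edge ang 2.9309288736052315
```

Request:
play_rows --commands '[{"x":0,"y":0,"z":0,"twist":-4},{"x":0,"y":0,"z":0,"twist":-11},{"x":0,"y":0,"z":0,"twist":-18},{"x":0,"y":0,"z":0,"twist":-25},{"x":0,"y":0,"z":0,"twist":-32},{"x":0,"y":0,"z":0,"twist":-39},{"x":0,"y":0,"z":0,"twist":-45},{"x":0,"y":0,"z":0,"twist":-50}]'

```text
time: 18.85
tool_pos: [507.6, 30.3, 118.6]
tcp_rot: [3.14, -0.0, 2.023]
contact_force: [1.6, 0.7, -5.3]
grip_width: 31.4
finger_force: 30.0
```

Request:
play_rows --commands '[{"x":0,"y":0,"z":0,"twist":-7},{"x":0,"y":0,"z":0,"twist":-14},{"x":0,"y":0,"z":0,"twist":-21},{"x":0,"y":0,"z":0,"twist":-28},{"x":0,"y":0,"z":0,"twist":-34},{"x":0,"y":0,"z":0,"twist":-38},{"x":0,"y":0,"z":0,"twist":-40},{"x":0,"y":0,"z":0,"twist":-40}]'

```text
time: 19.65
tool_pos: [508.3, 31.0, 118.7]
tcp_rot: [3.138, 0.002, 2.718]
contact_force: [3.2, 5.0, -7.6]
grip_width: 31.1
finger_force: 30.0
```

```bash
python3 - <<'E'
from h import *
from plant import bot
plan(bot,[506.5,30.3,118])
c=bot.capture("wrist");pickle.dump(c,open("w7.pkl","wb"));cv2.imwrite("pics/w7.png",cv2.resize(c["pixels"][200:300,180:340,::-1],None,fx=5,fy=5,interpolation=cv2.INTER_CUBIC))
E
```

```text
shift [ 0.0014 -0.0014  0.0007] twist 0 pos [508.3  31.  118.7] rpy [3.138e+00 2.000e-03 2.718e+00] j [-0.09  0.46  1.75  0.    0.93 -1.24] F [ 3.2  5.  -7.6] M [ 0.69 -0.53  0.09] w 31.12 ff 30.0 t 19.65
```

View pics/w7.png

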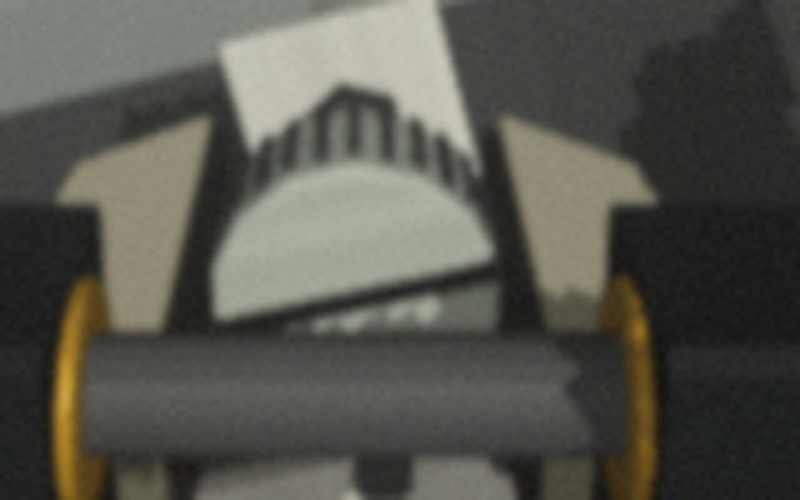

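The slot runs from (225,325) to (495,268) in this crop, which is the same tilt relative to the pads as when seated, so it didn't slip while backing off.

```bash
python3 - <<'E'
from h import *
c=pickle.load(open("w7.pkl","rb"))
p=lambda x,y,z:ray(c,180+x/5,200+y/5,z)
d=p(225,325,120)-p(495,268,120);s=np.arctan2(d[1],d[0]);print("slot",s,s%np.pi,"q vs scale yaw",s%np.pi+.163,"vs seated slot",s%np.pi-(2.958-np.pi))
m=R.from_euler("xyz",[3.138,.002,2.718]).as_matrix();print("relief shift",(m.T@np.array([.5,.8,-.5])).round(2))
E
```

```text
slot -1.759017832099668 1.382574821490125 q vs scale yaw 1.545574821490125 vs seated slot 1.566167475079918
relief shift [-0.13  0.93  0.5 ]
```

It reads about 1.55–1.57 rad off the seat. A small shift to relieve the holding forces, plus a 0.5° trim.

Request:
play_rows --commands '[{"x":0,"y":0.0003,"z":0.0002,"twist":-0.3},{"x":-0.0001,"y":0.0006,"z":0.0004,"twist":-0.5},{"x":-0.0001,"y":0.0009,"z":0.0005,"twist":-0.5},{"x":-0.0001,"y":0.0009,"z":0.0005,"twist":-0.5},{"x":-0.0001,"y":0.0009,"z":0.0005,"twist":-0.5},{"x":-0.0001,"y":0.0009,"z":0.0005,"twist":-0.5},{"x":-0.0001,"y":0.0009,"z":0.0005,"twist":-0.5},{"x":-0.0001,"y":0.0009,"z":0.0005,"twist":-0.5}]'

```text
time: 20.5
tool_pos: [508.3, 31.0, 118.6]
tcp_rot: [3.14, 0.002, 2.726]
contact_force: [5.2, 4.2, -4.3]
grip_width: 31.0
finger_force: 30.0
```

```bash
python3 -c "
from plant import bot
print(bot.close_job())"
```

```text
the job is handed in; nothing more can be done
None
```

The level stands upright in the foam half of its case, and the thumbscrew was seated, backed off about a quarter turn (1.55–1.57 rad by the slot) and is still gripped there; the job is handed in at about 20.5 s, with the verdict not reported back.

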